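# Set the hold-down of a mortising jig

### The job

Set the hold-down of the mortising jig for a batch of blocks. Slide the mortised block along the bench, without lifting it, until it lies against the jig's fence and touches its end stop, under the hold-down. Then turn the thumbscrew clockwise until its pad seats finger-tight on the block, back it off a quarter turn so that blocks will just slide under it, and finish still holding the thumbscrew's head there, so that it cannot creep while I tighten its lock nut; leave the tenon piece, the chisel and the tape measure alone.

Things in the scene. Friction and masses are not known exactly. Their poses are not given: they have to be found in the camera images.
- jig: Jig, fixed. Origin on the bench (to 1 mm) where the block's middle stands when home; z up, x along the fence to the end stop. Dark wood: fence face at y = -22.5 mm, 28 thick, 34 high, x -125 to 100 mm; stop face at x = 75 mm, 34 high, y -22 to 43. Grey iron bridge over x 32 to 64 mm: post behind the fence to y = -87, arm 58 to 73 mm up reaching y = +16, lock nut on it to 81 mm. Open at +y and -x.
- screw_turn (a joint): Thumbscrew's turn, rad; grows clockwise seen from above and lowers the screw 8 mm a turn (drag about 0.05 N m). Starts 0.3 to 0.9. The pad meets the block between 3.2 and 4.0, since the bridge's height varies, so the seat must be felt: the torque climbs some 0.3 N m in the next 0.3 rad, finger-tight. It stays where it is left. At 0 the head's broad faces look along jig +y and -y.
- screw_grip (a point): Middle of the thumbscrew's head: an upright steel spade 38 mm wide (its own x), 10 mm thick (its own y) and 24 mm tall, the top 12 mm above this point; the upper end of a vertical screw at jig x = 48, y = 0 mm. Below the spade a 24 mm wide neck of the same thickness, then an 11 mm thread; the lock nut lies 38 to 45 mm under this point. Broad faces are free for two fingers from above.
- thumbscrew: Thumbscrew in the bridge; origin in the middle of the flat face of the thumbscrew's round pad, 24 mm across, 74 mm under screw_grip; it bears on the block's top, 48 mm from the block's middle towards the stop. At the start it hangs 3 to 5 mm above the height of the block's top.
- block_middle (a point): Middle of the loose pine block, 150 mm long (x), 45 wide (y), 45 high (z), about 0.2 kg, with a 16 x 45 mm mortise cut down through its middle. The point is 22.5 mm above the bench. Either end may lead. Home: this point at the jig's x = 0, y = 0, the block's x along the jig's. It starts 7 to 12 cm short of the stop, 2 to 5 cm off the fence, up to 15 degrees askew.
- tenon_piece: Bystander: loose pine piece 45 x 150 x 45 mm with a tenon at one end, flat on the bench in front of the plywood case; origin under its middle.
- chisel: Bystander: chisel with an oak handle, about 230 mm long, loose on the lid of the plywood case, 76 mm up; origin under its middle.
- tape: Bystander: tape measure, 61 x 74 x 72 mm, loose on the lid of the plywood case, 76 mm up; origin under its middle.
- block: The same loose block as block_middle; this frame's origin is under its middle on the bench, and its wood lies 6 degrees askew in it: use block_middle's axes.

How it is judged:
On the way, in this order (a step that is already met when the one before it is completed fails the run):
1. the block lies home: within 4 mm of the fence and of the end stop and within 3 degrees of square (x of block_middle in the frame of jig above -0.004 m and y of block_middle in the frame of jig below 0.004 m and angle between the x axis of block_middle and the x axis of jig, either way round below 0.05 rad and height (world z) of block_middle below 0.026 m), for 0.2 s.
2. the thumbscrew's pad is seated on the block with more than 15 N, the block still home (all of step 1 and contact force between thumbscrew and block above 15 N), for 0.2 s.
At the end, for the whole second after the job is handed in: The block is home (within 4 mm of fence and stop, 3 degrees of square, flat, at rest); the pad stands 0.9 to 2.6 mm clear above the block (a quarter turn back from a finger-tight seat, which squeezes in 0.2 to 0.5 mm, leaves 1.5 to 1.8); the fingers hold the thumbscrew still with more than 2 N (all of step 1 and z of thumbscrew in the frame of block between 0.0459 and 0.0476 m and contact force between the fingers and thumbscrew above 2 N and velocity of joint screw_turn between -0.1 and 0.1 rad/s and linear speed of block below 0.02 m/s); the arm keeps its last pose, push and grip.
It fails at once if the block is lifted off the bench or tipped (its middle more than 12 mm too high, or tilted more than 0.3 rad) (height (world z) of block_middle above 0.0345 m or angle between block_middle's own z axis and vertical above 0.3 rad).
It fails at once if a bystander is disturbed: the tenon piece, the chisel or the tape measure moves more than 25 mm (distance of any of tenon_piece, chisel, tape from where it was at the start of the episode above 0.025 m).
It also fails if it takes over 72 s, if anything falls off the work surface, if the arm or the gripper's body presses on something with over 40 N, if the wrist force passes 120 N, or if a joint passes its speed limit or range.

### The arm

A 6-joint arm with a two-finger parallel gripper is mounted at the origin on the work surface; the furniture and walls round the work are solid. World frame = base frame: x ahead of the robot, y to its left, z up, the work surface at z = 0. Lengths are in m, angles in rad, forces in N, time in s.
With the tool pointing down it reaches from about 0.35 to 0.875 m from the base axis. Payload 4.2 kg.
Tool frame: the origin (TCP) lies on the centre line of the jaws, within the pads' length; the fingertips stand 11 mm ahead of it and the grasp point (between the pads) lies 8 mm behind it (tip_reach is the distance from the TCP to the fingertips, in m); z points along the fingers, y is the line along which they close (so a half turn about z gives the same grasp; the last joint's range is limited). The gripper opens to 85 mm and grips with 20 to 120 N. Pads are 22 mm wide; open, the fingers measure 114 mm over their backs; the gripper's body (76 mm by 85 mm) begins 54 mm behind the grasp point. The pads swing forward as they close: fully open they stand 13 mm farther back than shut.
Start: joints at [-0.943, 0.385, 0.008, 0, -1.194, -0.259], TCP at [0.225, -0.583, 0.242] pointing down, gripper open.
Joint ranges: [-3.14, 3.14], [-1.21, 2.06], [-1.07, 1.41], [-3.16, 2.05], [-2.99, -0.16], [-3.1, 3.1]. Speed limits (rad/s): [2.79, 2.79, 3.14, 3.14, 3.14, 3.14].

### API

Orientations are given as a 3x3 rotation matrix whose columns are the frame's x, y, z axes.
In Python, from cell import get_state, read_camera, camera_model, finish_job, tip_reach gives the robot as it stands.
- The arm moves only by the shell command python3 -m jog 'ROWS' [FORCE]. ROWS is JSON, a list of rows, each an object with "translation": the shift along the world's x, y, z scaled (see below), a list of three; "angular": the turn, a rotation vector about the world's x, y, z scaled (see below), a list of three; "gripper": the closure in counts, from 0 (fully open) to 255 (shut). A call has exactly 8 rows; each row shifts and turns the commanded pose from where the row before left it; what a row does not reach is not made up. The controller multiplies each number of a shift by 150 mm and each number of a turn by 360 degrees. A row lasts 1/8 s, in which the tool goes at most 62.5 mm and 10.7 degrees, less where a joint would pass 70% of its speed; a pose out of reach is approached as far as the arm can. A call with a number of a shift or a turn outside -1 to 1 is refused whole. A call with a gripper value outside its range is refused whole. The fingers move at their own pace and stop on an object; FORCE is the grip in N (left out, the last holds). Time passes only in rows, so rows that do not move let the fingers close, or fill a call up. It gives the time, the measured TCP pose, the force, the opening and the grip force at its end, in the units of the state.
- get_state(): the state, without advancing time (a new reading comes with each control period).
- read_camera(name): name is "scene" or "top"; returns (picture, depth): 420x560x3 uint8, red, green, blue; 420x560 float32, m along the optical axis (not along the pixel's ray), 0 where there is no reading.
- camera_model(name): a dict with "intrinsics" (3x3 intrinsics, pixels), "world_to_cam" (4x4, takes a point from world to camera coordinates). Camera axes: x right, y down, z forward; pixel columns grow to the right and rows downward; lengths in m; the calibration is good to about 2 mm. A picture is of the moment at which its call begins. camera_model takes no time and is no camera call.
- finish_job(): hands the job in; it is judged then, once.
The state is a dict: "t": time; "joints": joint angles; "qvel": joint speeds; "joint_efforts": joint torques, N m; "tool_pos": TCP position; "eef_rot": TCP orientation; "ft_force": force on the tool from outside, world axes, zero at the start; "ft_torque": the same for the moment, N m; "width": finger opening in m; "gripper_force": force on a finger pad.
Only numpy, scipy, OpenCV 4.12 (cv2) and the standard library are available. Lean on these libraries where they do the work, as an engineer would, in place of code of your own. Each camera call takes 0.05 s, during which the arm holds its last target. There are 200 camera calls.

## Working session

There is one attempt and no reset: what is moved stays moved. The work goes in short steps, Python scripts to look and compute and a shell command to move; the robot and the scene stay as the last step left them, time stands still between calls to the robot, and variables do not carry over. Pictures are saved under pics/ and viewed, at most 10 in all, crops included, and the job is handed in when it is done.

```bash
mkdir -p pics; ls; cat > h.py <<'E'
import numpy as np, cv2
from cell import *
def save(c,n):
    p,d=read_camera(c); cv2.imwrite(f'pics/{n}.png',p[:,:,::-1]); np.savez(f'pics/{n}.npz',p=p,d=d); return p,d
def cloud(c,d):
    m=camera_model(c);K=m['intrinsics'];T=np.linalg.inv(np.array(m['world_to_cam']))
    v,u=np.mgrid[:d.shape[0],:d.shape[1]]
    P=np.stack([(u-K[0][2])/K[0][0]*d,(v-K[1][2])/K[1][1]*d,d],-1)
    return P@T[:3,:3].T+T[:3,3]
E
python3 - <<'E'
from h import *
save('scene','s1');save('top','t1');s=get_state()
print({k:np.round(v,3).tolist() for k,v in s.items()})
for c in('scene','top'):print(np.round(camera_model(c)['world_to_cam'],2).tolist())
E
```

```text
pics
{'t': 0.1, 'joints': [-0.943, 0.385, 0.007, -0.0, -1.194, -0.259], 'qvel': [0.0, -0.003, 0.004, 0.003, 0.0, 0.001], 'joint_efforts': [-0.002, -39.332, 18.893, 4.198, -0.003, 0.0], 'tool_pos': [0.225, -0.583, 0.241], 'eef_rot': [[-0.933, -0.36, -0.001], [-0.36, 0.933, 0.002], [0.0, 0.002, -1.0]], 'ft_force': [-0.344, 0.205, -0.236], 'ft_torque': [-0.028, -0.013, -0.055], 'gripper_force': 0.0, 'width': 0.085}
[[-0.67, -0.74, -0.0, 0.46], [-0.55, 0.51, -0.66, 0.28], [0.49, -0.44, -0.75, 0.73], [0.0, 0.0, 0.0, 1.0]]
[[0.01, -1.0, 0.03, 0.14], [-1.0, -0.01, -0.09, 0.51], [0.09, -0.03, -1.0, 0.9], [0.0, 0.0, 0.0, 1.0]]
```

View pics/t1.png

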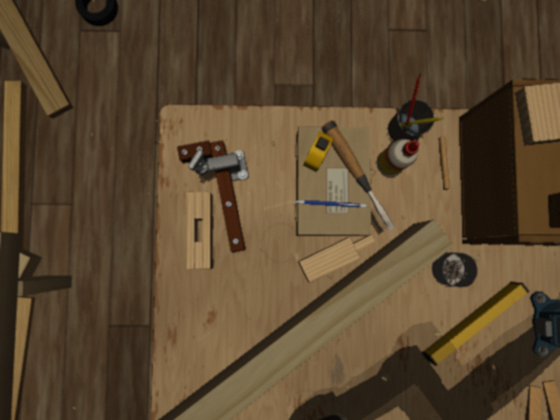

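View pics/s1.png

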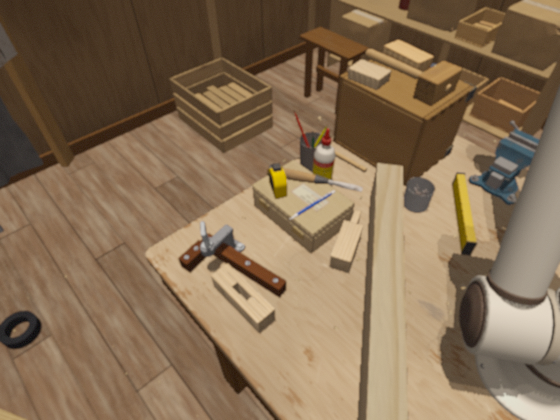

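The top view shows the jig's fence running from (240,248) up to (220,145), the stop at (180,150), the bridge and thumbscrew head near (200,160), and the block at (199,230). Next I'll measure these.

```bash
python3 - <<'E'
from h import *
f=np.load('pics/t1.npz');p,d=f['p'],f['d'];W=cloud('top',d)
reg=np.zeros(d.shape,bool);reg[120:290,165:262]=1
z=W[...,2];print('bench z',np.median(z[250:280,260:290]), 'timber z',z[300:380:20,300], 'table z', z[200,170])
hsv=cv2.cvtColor(p,cv2.COLOR_RGB2HSV)
blk=reg&(abs(z-.045)<.008);blk[:188]=0;blk[:, 215:]=0
P=W[blk];r=cv2.minAreaRect((P[:,:2]*1000).astype(np.float32));print('block',len(P),r,P[:,2].mean(),cv2.boxPoints(r).round(1).tolist())
wd=reg&(abs(z-.034)<.008)&(hsv[...,2]<130)&(hsv[...,1]>90)
P=W[wd]
fe=wd.copy();fe[:172]=0;fe[:,:214]=0
Q=W[fe];r=cv2.minAreaRect((Q[:,:2]*1000).astype(np.float32));print('fence',len(Q),r,Q[:,2].mean(),cv2.boxPoints(r).round(1).tolist())
st=wd.copy();st[165:]=0
Q=W[st];r=cv2.minAreaRect((Q[:,:2]*1000).astype(np.float32));print('stop',len(Q),r,Q[:,2].mean(),cv2.boxPoints(r).round(1).tolist())
hi=reg&(z>.088);Q=W[hi];r=cv2.minAreaRect((Q[:,:2]*1000).astype(np.float32));print('head',len(Q),r,Q[:,2].max(),Q.mean(0))
arm=reg&(abs(z-.073)<.004);Q=W[arm];print('arm',len(Q),cv2.minAreaRect((Q[:,:2]*1000).astype(np.float32)))
c=p[125:290,165:265,::-1];cv2.imwrite('pics/c1.png',cv2.resize(c,None,fx=3.6,fy=3.6,interpolation=cv2.INTER_CUBIC))
f=np.load('pics/s1.npz');p=f['p'];cv2.imwrite('pics/c2.png',cv2.resize(p[200:340,165:305,::-1],None,fx=4,fy=4,interpolation=cv2.INTER_CUBIC))
E
```

```text
bench z 0.0016434145762350139 timber z [0.00420925 0.10550894 0.12085854 0.11748776] table z 0.001930012882804144
block 1643 ((474.18792724609375, 305.84942626953125), (148.84092712402344, 44.98045349121094), 1.3529117107391357) 0.04619815617813422 [[399.29998779296875, 326.6000061035156], [400.29998779296875, 281.6000061035156], [549.0999755859375, 285.1000061035156], [548.0999755859375, 330.1000061035156]]
fence 1080 ((513.639404296875, 246.564208984375), (161.66932678222656, 28.2717342376709), 11.837690353393555) 0.03458674238290729 [[431.6000061035156, 243.8000030517578], [437.3999938964844, 216.10000610351562], [595.7000122070312, 249.3000030517578], [589.9000244140625, 277.0]]
stop 578 ((636.5082397460938, 305.9608154296875), (35.40365982055664, 95.41586303710938), 6.217787265777588) 0.034485764506764445 [[613.7000122070312, 351.5], [624.0999755859375, 256.6000061035156], [659.2999877929688, 260.5], [648.9000244140625, 355.29998779296875]]
head 252 ((513.07470703125, 247.66632080078125), (218.70294189453125, 35.08436584472656), 32.549705505371094) 0.9361562614922285 [0.55032945 0.26573796 0.34627915]
arm 437 ((602.3817749023438, 272.1099853515625), (28.140338897705078, 86.52603149414062), 15.434281349182129)
```

View pics/c1.png

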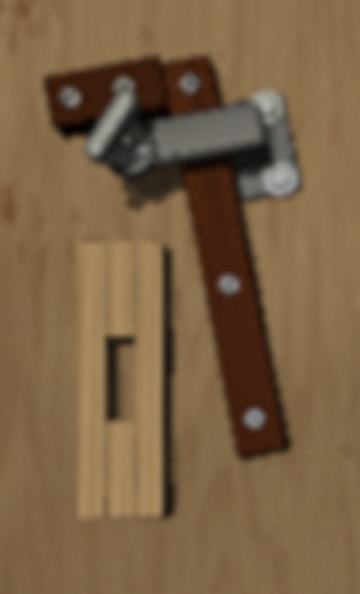

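View pics/c2.png

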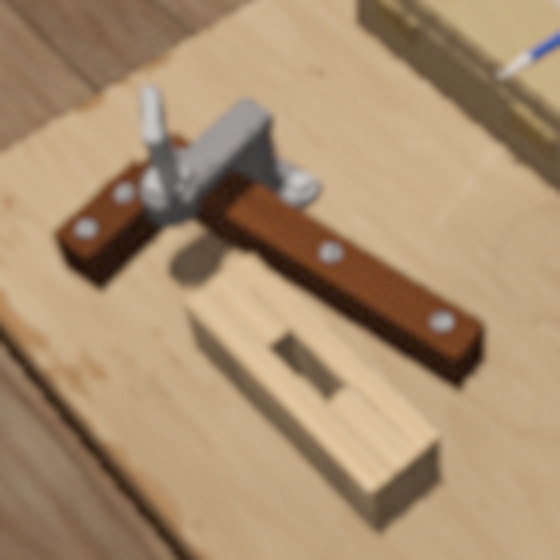

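The crop shows the spade head at about 45° clockwise and the block askew by about 10°. I estimate the jig at about (549, 291) mm with yaw 11.8°. The block is at (474, 306) mm with yaw 1.4°. I'll grip the block near its rear end, above fence height, and drag it.

```bash
R='{"translation":[0.18,0.35,0],"angular":[0,0,-0.0034],"gripper":0}'; unset R
python3 -m jog '[{"translation":[0.18,0.35,0],"angular":[0,0,-0.0034],"gripper":0},{"translation":[0.18,0.35,0],"angular":[0,0,-0.0034],"gripper":0},{"translation":[0.18,0.35,0],"angular":[0,0,-0.0034],"gripper":0},{"translation":[0.18,0.35,0],"angular":[0,0,-0.0034],"gripper":0},{"translation":[0.18,0.35,0],"angular":[0,0,-0.0034],"gripper":0},{"translation":[0.18,0.35,0],"angular":[0,0,-0.0034],"gripper":0},{"translation":[0.18,0.35,0],"angular":[0,0,-0.0034],"gripper":0},{"translation":[0.18,0.35,0],"angular":[0,0,-0.0034],"gripper":0}]' 25
python3 -m jog '[{"translation":[-0.0125,0.39,0],"angular":[0,0,-0.0034],"gripper":0},{"translation":[-0.0125,0.39,0],"angular":[0,0,-0.0034],"gripper":0},{"translation":[-0.0125,0.39,0],"angular":[0,0,-0.0034],"gripper":0},{"translation":[-0.0125,0.39,0],"angular":[0,0,-0.0034],"gripper":0},{"translation":[-0.0125,0.39,0],"angular":[0,0,-0.0034],"gripper":0},{"translation":[-0.0125,0.39,0],"angular":[0,0,-0.0034],"gripper":0},{"translation":[-0.0125,0.39,0],"angular":[0,0,-0.0034],"gripper":0},{"translation":[-0.0125,0.39,0],"angular":[0,0,-0.0034],"gripper":0}]'
python3 - <<'E'
from h import *
s=get_state();print(s['t'],np.round(s['joints'],3),np.round(s['tool_pos'],4),np.round(s['eef_rot'],3).tolist(),np.round(s['qvel'],3))
# head from first pics, both cams
for c,n,b in(('top','t1',(135,180,180,225)),('scene','s1',(215,260,190,225))):
    d=np.load(f'pics/{n}.npz')['d'];W=cloud(c,d)[b[0]:b[1],b[2]:b[3]].reshape(-1,3)
    for lo,hi in((.085,.107),(.112,.15),(.066,.08)):
        Q=W[(W[:,2]>lo)&(W[:,2]<hi)]
        if len(Q)>4:
            r=cv2.minAreaRect((Q[:,:2]*1000).astype(np.float32));print(c,lo,len(Q),np.round(Q.mean(0)*1000,1),Q[:,2].max(),np.round(r[0],1),np.round(r[1],1),r[2])
d=np.load('pics/s1.npz')['d'];W=cloud('scene',d)[255:330,205:280].reshape(-1,3)
Q=W[abs(W[:,2]-.045)<.004];r=cv2.minAreaRect((Q[:,:2]*1000).astype(np.float32));print('blk scene',r,Q[:,2].mean())
W=cloud('scene',d)[230:295,205:290].reshape(-1,3)
Q=W[(abs(W[:,2]-.034)<.003)];r=cv2.minAreaRect((Q[:,:2]*1000).astype(np.float32));print('fence scene',r)
E
```

```text
t: 1.1
tool_pos: [0.4417, -0.1611, 0.2422]
eef_rot: [[-0.981, -0.196, -0.0], [-0.196, 0.981, 0.0], [0.0, 0.0, -1.0]]
ft_force: [0.5, -0.6, 1.1]
width: 0.0857
gripper_force: 0.0
t: 2.1
tool_pos: [0.4257, 0.3068, 0.2421]
eef_rot: [[-1.0, -0.027, -0.0], [-0.027, 1.0, -0.0], [0.0, -0.0, -1.0]]
ft_force: [0.9, -0.3, 1.1]
width: 0.0855
gripper_force: 0.0
2.1 [ 0.934  0.215 -0.236 -0.    -1.121 -2.478] [0.4257 0.3068 0.2421] [[-1.0, -0.027, -0.0], [-0.027, 1.0, -0.0], [0.0, -0.0, -1.0]] [ 0.62   0.425  0.548  0.004 -0.118 -0.793]
top 0.085 13 [593.  297.5  94.6] 0.1066851057132282 [593.4 298. ] [3.3 9.5] 45.9871826171875
top 0.112 167 [594.8 299.9 131. ] 0.1401726445857504 [595.8 301. ] [10.6 37.7] 58.49880599975586
top 0.066 309 [598.7 278.3  73.6] 0.07973268520818644 [599.7 283.7] [27.8 63. ] 17.402219772338867
scene 0.085 21 [590.2 301.4  91.7] 0.10640615514793128 [589.1 300.3] [11.3 10.3] 88.4010238647461
scene 0.112 105 [589.4 302.7 129.9] 0.1367796293563044 [593.5 300.9] [ 9.8 38.7] 58.86772155761719
scene 0.066 286 [595.2 282.   72.5] 0.07999989467929725 [597.2 276.3] [29.7 80.9] 8.68576717376709
blk scene ((490.8492736816406, 306.4379577636719), (187.54335021972656, 45.85303497314453), 1.2510120868682861) 0.045030994423748555
fence scene ((540.02783203125, 279.252685546875), (224.59982299804688, 106.38251495361328), 4.709811210632324)
```

```bash
python3 -m jog '[{"translation":[0,-0.013,-0.32],"angular":[0,0,0],"gripper":0},{"translation":[0,0,-0.32],"angular":[0,0,0],"gripper":0},{"translation":[0,0,-0.32],"angular":[0,0,0],"gripper":0},{"translation":[0,0,-0.32],"angular":[0,0,0],"gripper":0},{"translation":[0,0,-0.047],"angular":[0,0,0],"gripper":0},{"translation":[0,0,0],"angular":[0,0,0],"gripper":0},{"translation":[0,0,0],"angular":[0,0,0],"gripper":100},{"translation":[0,0,0],"angular":[0,0,0],"gripper":100}]' 30
python3 -m jog '[{"translation":[0,0,0],"angular":[0,0,0],"gripper":255},{"translation":[0,0,0],"angular":[0,0,0],"gripper":255},{"translation":[0,0,0],"angular":[0,0,0],"gripper":255},{"translation":[0,0,0],"angular":[0,0,0],"gripper":255},{"translation":[0,0,0],"angular":[0,0,0],"gripper":255},{"translation":[0,0,0],"angular":[0,0,0],"gripper":255},{"translation":[0,0,0],"angular":[0,0,0],"gripper":255},{"translation":[0,0,0],"angular":[0,0,0],"gripper":255}]' 30
python3 - <<'E'
from h import *
save('scene','s2');p,d=save('top','t2')
f=np.load('pics/s2.npz');p=f['p'];cv2.imwrite('pics/c3.png',cv2.resize(p[190:350,165:305,::-1],None,fx=3.6,fy=3.6,interpolation=cv2.INTER_CUBIC))
E
```

```text
t: 3.1
tool_pos: [0.427, 0.304, 0.045]
eef_rot: [[-1.0, -0.027, 0.002], [-0.027, 1.0, 0.003], [-0.002, 0.003, -1.0]]
ft_force: [-0.6, 0.0, -0.6]
width: 0.0526
gripper_force: 0.0
t: 4.1
tool_pos: [0.427, 0.3041, 0.0449]
eef_rot: [[-1.0, -0.028, 0.002], [-0.028, 1.0, 0.002], [-0.002, 0.002, -1.0]]
ft_force: [-1.2, 0.1, 6.7]
width: 0.0441
gripper_force: 31.3
```

View pics/c3.png

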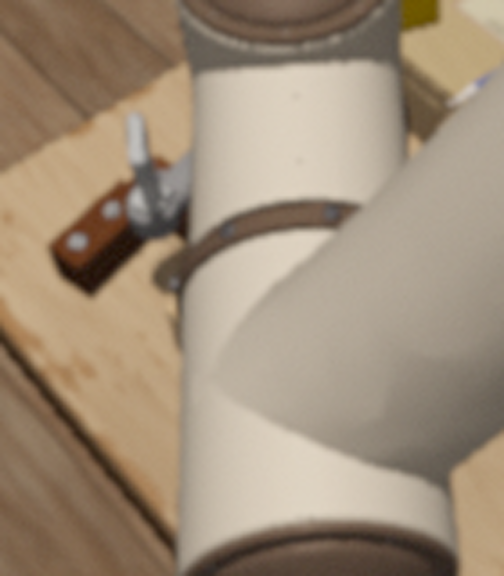

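The view is blocked by the arm, but the grip has hold: width 44 mm, 31 N. Now I'll drag the block while turning it.

```bash
python3 -m jog '[{"translation":[0.058,-0.015,0],"angular":[0,0,0.0049],"gripper":255},{"translation":[0.058,-0.015,0],"angular":[0,0,0.0049],"gripper":255},{"translation":[0.058,-0.015,0],"angular":[0,0,0.0049],"gripper":255},{"translation":[0.058,-0.015,0],"angular":[0,0,0.0049],"gripper":255},{"translation":[0.058,-0.015,0],"angular":[0,0,0.0049],"gripper":255},{"translation":[0.058,-0.015,0],"angular":[0,0,0.0049],"gripper":255},{"translation":[0.058,-0.015,0],"angular":[0,0,0],"gripper":255},{"translation":[0.058,-0.015,0],"angular":[0,0,0],"gripper":255}]' 30
python3 - <<'E'
from h import *
save('scene','s3');p,d=save('top','t3');W=cloud('top',d)
a=p[125:290,150:290,::-1];b=np.load('pics/s3.npz')['p'][190:355,165:305,::-1]
cv2.imwrite('pics/c4.png',cv2.resize(np.hstack([a,b]),None,fx=2.8,fy=2.8,interpolation=cv2.INTER_CUBIC))
E
```

```text
t: 5.2
tool_pos: [0.4953, 0.2854, 0.0449]
eef_rot: [[-0.978, -0.211, -0.001], [-0.211, 0.978, 0.001], [0.0, 0.001, -1.0]]
ft_force: [-7.8, 1.1, 8.9]
width: 0.044
gripper_force: 31.6
```

View pics/c4.png

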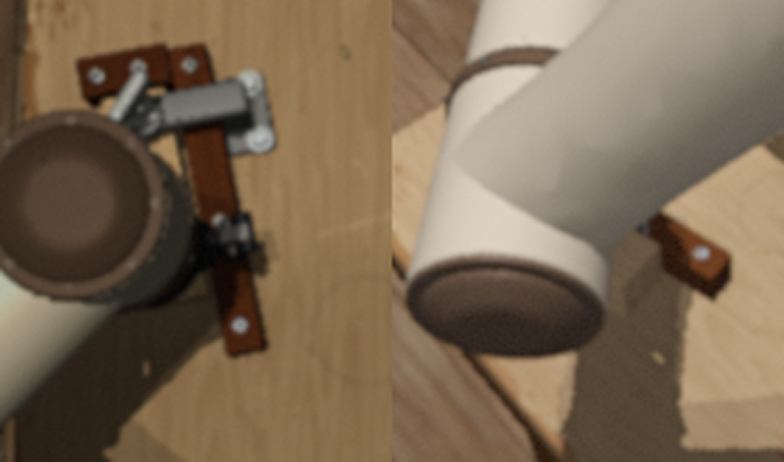

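The view shows the gripper over the fence and the block hidden beneath the wrist. I'll feel for the fence, then the stop.

```bash
python3 -m jog '[{"translation":[0.002,-0.01,0],"angular":[0,0,0],"gripper":255},{"translation":[0.002,-0.01,0],"angular":[0,0,0],"gripper":255},{"translation":[0.002,-0.01,0],"angular":[0,0,0],"gripper":255},{"translation":[0.002,-0.01,0],"angular":[0,0,0],"gripper":255},{"translation":[0,0,0],"angular":[0,0,0],"gripper":255},{"translation":[0,0,0],"angular":[0,0,0],"gripper":255},{"translation":[0,0,0],"angular":[0,0,0],"gripper":255},{"translation":[0,0,0],"angular":[0,0,0],"gripper":255}]' 30
python3 -m jog '[{"translation":[0.01,0.002,0],"angular":[0,0,0],"gripper":255},{"translation":[0.01,0.002,0],"angular":[0,0,0],"gripper":255},{"translation":[0.01,0.002,0],"angular":[0,0,0],"gripper":255},{"translation":[0.01,0.002,0],"angular":[0,0,0],"gripper":255},{"translation":[0,0,0],"angular":[0,0,0],"gripper":255},{"translation":[0,0,0],"angular":[0,0,0],"gripper":255},{"translation":[0,0,0],"angular":[0,0,0],"gripper":255},{"translation":[0,0,0],"angular":[0,0,0],"gripper":255}]' 30
```

```text
t: 6.3
tool_pos: [0.4983, 0.2815, 0.045]
eef_rot: [[-0.978, -0.211, 0.004], [-0.211, 0.978, 0.005], [-0.005, 0.004, -1.0]]
ft_force: [-2.9, 4.7, 5.7]
width: 0.0439
gripper_force: 31.1
t: 7.3
tool_pos: [0.5003, 0.2817, 0.0449]
eef_rot: [[-0.978, -0.209, -0.003], [-0.209, 0.978, 0.001], [0.003, 0.002, -1.0]]
ft_force: [-14.7, 7.5, 14.7]
width: 0.0442
gripper_force: 32.0
```

```bash
python3 -m jog '[{"translation":[0.01,0.002,0],"angular":[0,0,0],"gripper":255},{"translation":[0.01,0.002,0],"angular":[0,0,0],"gripper":255},{"translation":[0.01,0.002,0],"angular":[0,0,0],"gripper":255},{"translation":[0,0,0],"angular":[0,0,0],"gripper":255},{"translation":[0,0,0],"angular":[0,0,0],"gripper":255},{"translation":[0,0,0],"angular":[0,0,0],"gripper":255},{"translation":[0,0,0],"angular":[0,0,0],"gripper":255},{"translation":[0,0,0],"angular":[0,0,0],"gripper":255}]' 30
python3 -m jog '[{"translation":[0.002,-0.01,0],"angular":[0,0,0],"gripper":255},{"translation":[0.002,-0.01,0],"angular":[0,0,0],"gripper":255},{"translation":[0.002,-0.01,0],"angular":[0,0,0],"gripper":255},{"translation":[0,0,0],"angular":[0,0,0],"gripper":255},{"translation":[0,0,0],"angular":[0,0,0],"gripper":255},{"translation":[0,0,0],"angular":[0,0,0],"gripper":255},{"translation":[0,0,0],"angular":[0,0,0],"gripper":255},{"translation":[0,0,0],"angular":[0,0,0],"gripper":255}]' 30
```

```text
t: 8.3
tool_pos: [0.5029, 0.2821, 0.0449]
eef_rot: [[-0.978, -0.209, -0.007], [-0.209, 0.978, -0.0], [0.007, 0.001, -1.0]]
ft_force: [-20.3, 7.4, 18.8]
width: 0.0438
gripper_force: 32.4
t: 9.3
tool_pos: [0.5032, 0.2818, 0.0449]
eef_rot: [[-0.977, -0.211, -0.005], [-0.211, 0.977, 0.006], [0.004, 0.007, -1.0]]
ft_force: [-28.6, 20.1, 17.1]
width: 0.0442
gripper_force: 32.3
```

```bash
python3 -m jog '[{"translation":[0,0,0],"angular":[0,0,0],"gripper":0},{"translation":[0,0,0],"angular":[0,0,0],"gripper":0},{"translation":[0,0,0],"angular":[0,0,0],"gripper":0},{"translation":[0,0,0.2],"angular":[0,0,0],"gripper":0},{"translation":[0,0,0.32],"angular":[0,0,0],"gripper":0},{"translation":[0,0,0.32],"angular":[0,0,0.0278],"gripper":0},{"translation":[0,0,0.32],"angular":[0,0,0.0278],"gripper":0},{"translation":[0,0,0.16],"angular":[0,0,0.0278],"gripper":0}]'
python3 -m jog '[{"translation":[-0.08,-0.12,0],"angular":[0,0,0.0292],"gripper":0},{"translation":[-0.08,-0.12,0],"angular":[0,0,0.0292],"gripper":0},{"translation":[-0.08,-0.12,0],"angular":[0,0,0.0292],"gripper":0},{"translation":[-0.08,-0.12,0],"angular":[0,0,0.0292],"gripper":0},{"translation":[-0.08,-0.12,0],"angular":[0,0,0.0292],"gripper":0},{"translation":[-0.08,-0.12,0],"angular":[0,0,0.0292],"gripper":0},{"translation":[-0.08,-0.12,0],"angular":[0,0,0.0292],"gripper":0},{"translation":[-0.08,-0.12,0],"angular":[0,0,0.0292],"gripper":0}]'
python3 - <<'E'
from h import *
print(np.round(get_state()['joints'],3))
save('scene','s4');p,d=save('top','t4');W=cloud('top',d);z=W[...,2]
reg=np.zeros(d.shape,bool);reg[120:290,165:262]=1;hsv=cv2.cvtColor(p,cv2.COLOR_RGB2HSV)
blk=reg&(abs(z-.046)<.005)&(hsv[...,2]>100);blk[:168]=0
P=W[blk];r=cv2.minAreaRect((P[:,:2]*1000).astype(np.float32));print('block',len(P),r,cv2.boxPoints(r).round(1).tolist())
a=p[125:290,165:265,::-1];b=np.load('pics/s4.npz')['p'][190:355,165:305,::-1]
cv2.imwrite('pics/c5.png',cv2.resize(np.hstack([a,b]),None,fx=3.3,fy=3.3,interpolation=cv2.INTER_CUBIC))
E
```

```text
t: 10.3
tool_pos: [0.5097, 0.2763, 0.2443]
eef_rot: [[-0.738, -0.674, 0.003], [-0.674, 0.738, 0.002], [-0.004, -0.001, -1.0]]
ft_force: [-1.0, 0.3, -0.4]
width: 0.0854
gripper_force: 0.0
t: 11.3
tool_pos: [0.4121, 0.1313, 0.2409]
eef_rot: [[0.595, -0.804, -0.001], [-0.804, -0.595, -0.001], [0.0, 0.001, -1.0]]
ft_force: [0.3, -0.2, 0.2]
width: 0.0855
gripper_force: 0.0
[ 0.687  0.052 -0.434  0.    -1.085 -0.05 ]
block 1102 ((536.3517456054688, 288.8513488769531), (123.50440216064453, 45.34803009033203), 11.719680786132812) [[471.29998779296875, 298.5], [480.5, 254.10000610351562], [601.4000244140625, 279.20001220703125], [592.2000122070312, 323.6000061035156]]
```

View pics/c5.png

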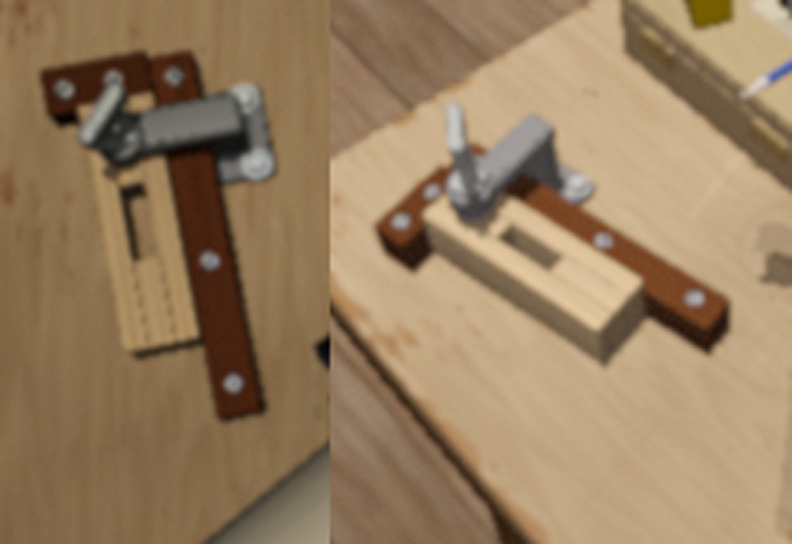

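Block is home: flush along the fence and against the stop. Its measured rear centre matches the prediction to under 1 mm. Now to the thumbscrew head.

```bash
python3 -m jog '[{"translation":[0.2,0.185,0],"angular":[0,0,0.0154],"gripper":0},{"translation":[0.2,0.185,0],"angular":[0,0,0.0154],"gripper":0},{"translation":[0.2,0.185,0],"angular":[0,0,0.0154],"gripper":0},{"translation":[0.2,0.185,0],"angular":[0,0,0.0154],"gripper":0},{"translation":[0.2,0.185,0],"angular":[0,0,0],"gripper":0},{"translation":[0.2,0.185,0],"angular":[0,0,0],"gripper":0},{"translation":[0,0,0],"angular":[0,0,0],"gripper":0},{"translation":[0,0,0],"angular":[0,0,0],"gripper":0}]'
python3 - <<'E'
from h import *
s=get_state();print(np.round(s['joints'],3),np.round(s['tool_pos'],4),np.degrees(np.arctan2(s['eef_rot'][1][1],s['eef_rot'][0][1])))
for c,n,b in(('top','t4',(135,180,180,225)),('scene','s4',(215,260,190,225))):
    d=np.load(f'pics/{n}.npz')['d'];W=cloud(c,d)[b[0]:b[1],b[2]:b[3]].reshape(-1,3)
    Q=W[(W[:,2]>.114)&(W[:,2]<.15)];r=cv2.minAreaRect((Q[:,:2]*1000).astype(np.float32));print(c,len(Q),np.percentile(Q[:,2],95),r)
E
```

```text
t: 12.4
tool_pos: [0.5925, 0.2988, 0.2403]
eef_rot: [[0.851, -0.525, -0.001], [-0.525, -0.851, -0.001], [-0.001, 0.002, -1.0]]
ft_force: [0.1, -0.8, -0.1]
width: 0.0851
gripper_force: 0.0
[ 0.71   0.453  0.111 -0.    -1.23   0.308] [0.5925 0.2988 0.2403] -121.68343100633639
top 159 0.13706451120675717 ((595.7933349609375, 300.7845764160156), (10.155754089355469, 37.36338806152344), 56.70685577392578)
scene 105 0.13534280388483763 ((593.0054321289062, 301.10308837890625), (9.88812255859375, 39.656715393066406), 59.17218780517578)
```

```bash
python3 -m jog '[{"translation":[0.015,0.014,-0.2],"angular":[0,0,0],"gripper":0},{"translation":[0,0,-0.2],"angular":[0,0,0],"gripper":0},{"translation":[0,0,-0.2],"angular":[0,0,0],"gripper":0},{"translation":[0,0,-0.2],"angular":[0,0,0],"gripper":0},{"translation":[0,0,-0.02],"angular":[0,0,0],"gripper":0},{"translation":[0,0,0],"angular":[0,0,0],"gripper":120},{"translation":[0,0,0],"angular":[0,0,0],"gripper":160},{"translation":[0,0,0],"angular":[0,0,0],"gripper":190}]' 50
python3 -m jog '[{"translation":[0,0,0],"angular":[0,0,0],"gripper":255},{"translation":[0,0,0],"angular":[0,0,0],"gripper":255},{"translation":[0,0,0],"angular":[0,0,0],"gripper":255},{"translation":[0,0,0],"angular":[0,0,0],"gripper":255},{"translation":[0,0,0],"angular":[0,0,0],"gripper":255},{"translation":[0,0,0],"angular":[0,0,0],"gripper":255},{"translation":[0,0,0],"angular":[0,0,0],"gripper":255},{"translation":[0,0,0],"angular":[0,0,0],"gripper":255}]' 50
python3 - <<'E'
from h import *
s=get_state();print(np.round(s['ft_torque'],3),np.round(s['joints'],3),np.degrees(np.arctan2(s['eef_rot'][1][1],s['eef_rot'][0][1])))
p,_=save('scene','s5');cv2.imwrite('pics/c6.png',cv2.resize(p[170:300,160:280,::-1],None,fx=4.5,fy=4.5,interpolation=cv2.INTER_CUBIC))
E
```

```text
t: 13.4
tool_pos: [0.5952, 0.3016, 0.1197]
eef_rot: [[0.852, -0.524, 0.002], [-0.524, -0.852, 0.001], [0.001, -0.002, -1.0]]
ft_force: [-1.0, -0.2, -1.2]
width: 0.0326
gripper_force: 0.0
t: 14.4
tool_pos: [0.5952, 0.3017, 0.1189]
eef_rot: [[0.852, -0.523, 0.001], [-0.523, -0.852, 0.001], [0.001, -0.001, -1.0]]
ft_force: [-1.5, 2.0, 4.8]
width: 0.0091
gripper_force: 52.0
[ 0.595  0.185 -0.123] [ 0.711  0.554 -0.038  0.    -0.977  0.309] -121.55641490909254
```

View pics/c6.png

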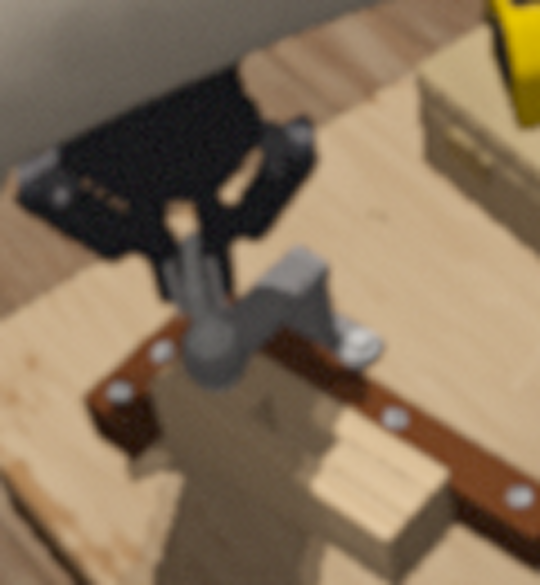

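The fingers hold the spade: width 9 mm, 52 N. Turning clockwise 120° now, short of the seat, then I'll regrip.

```bash
python3 -m jog '[{"translation":[0,0,-0.0011],"angular":[0,0,-0.0208],"gripper":255},{"translation":[0,0,-0.0011],"angular":[0,0,-0.0208],"gripper":255},{"translation":[0,0,-0.0011],"angular":[0,0,-0.0208],"gripper":255},{"translation":[0,0,-0.0011],"angular":[0,0,-0.0208],"gripper":255},{"translation":[0,0,-0.0011],"angular":[0,0,-0.0208],"gripper":255},{"translation":[0,0,-0.0011],"angular":[0,0,-0.0208],"gripper":255},{"translation":[0,0,-0.0011],"angular":[0,0,-0.0208],"gripper":255},{"translation":[0,0,-0.0011],"angular":[0,0,-0.0208],"gripper":255}]' 50
python3 -c "from cell import *;s=get_state();print(s['ft_torque'])"
python3 -m jog '[{"translation":[0,0,-0.0011],"angular":[0,0,-0.0208],"gripper":255},{"translation":[0,0,-0.0011],"angular":[0,0,-0.0208],"gripper":255},{"translation":[0,0,-0.0011],"angular":[0,0,-0.0208],"gripper":255},{"translation":[0,0,-0.0011],"angular":[0,0,-0.0208],"gripper":255},{"translation":[0,0,-0.0011],"angular":[0,0,-0.0208],"gripper":255},{"translation":[0,0,-0.0011],"angular":[0,0,-0.0208],"gripper":255},{"translation":[0,0,-0.0011],"angular":[0,0,-0.0208],"gripper":255},{"translation":[0,0,-0.0011],"angular":[0,0,-0.0208],"gripper":255}]' 50
python3 -c "from cell import *;s=get_state();print(s['ft_torque'],s['joints'])"
```

```text
t: 15.45
tool_pos: [0.5956, 0.302, 0.1176]
eef_rot: [[-0.029, -1.0, 0.002], [-1.0, 0.029, 0.001], [-0.001, -0.002, -1.0]]
ft_force: [0.9, 3.2, 5.3]
width: 0.009
gripper_force: 51.9
[ 0.60895639 -0.18659166  0.01292167]
t: 16.45
tool_pos: [0.5961, 0.3018, 0.1163]
eef_rot: [[-0.879, -0.476, 0.003], [-0.476, 0.879, 0.001], [-0.003, -0.0, -1.0]]
ft_force: [2.9, 2.0, 2.8]
width: 0.0096
gripper_force: 51.8
[ 0.38624937 -0.52933272  0.01864239] [ 7.10647541e-01  5.57391458e-01 -3.96965173e-02  1.31605518e-03
 -9.70533379e-01 -1.78616472e+00]
```

```bash
python3 -m jog '[{"translation":[0,0,0],"angular":[0,0,0],"gripper":0},{"translation":[0,0,0],"angular":[0,0,0],"gripper":0},{"translation":[0,0,0],"angular":[0,0,0],"gripper":0},{"translation":[0,0,0],"angular":[0,0,0.025],"gripper":0},{"translation":[0,0,0],"angular":[0,0,0.025],"gripper":0},{"translation":[0,0,0],"angular":[0,0,0.025],"gripper":0},{"translation":[0,0,0],"angular":[0,0,0.025],"gripper":0},{"translation":[0,0,0],"angular":[0,0,0.025],"gripper":0}]' 50
python3 -m jog '[{"translation":[0,0,0],"angular":[0,0,0.025],"gripper":0},{"translation":[0,0,0],"angular":[0,0,0.025],"gripper":0},{"translation":[0,0,0],"angular":[0,0,0.025],"gripper":0},{"translation":[0,0,0],"angular":[0,0,0.025],"gripper":0},{"translation":[0,0,0],"angular":[0,0,0.025],"gripper":0},{"translation":[0,0,0],"angular":[0,0,0.025],"gripper":0},{"translation":[0,0,0],"angular":[0,0,0.025],"gripper":0},{"translation":[0,0,0],"angular":[0,0,0.025],"gripper":0}]' 50
python3 -m jog '[{"translation":[0,0,0],"angular":[0,0,0.025],"gripper":0},{"translation":[0,0,0],"angular":[0,0,0.025],"gripper":0},{"translation":[0,0,0],"angular":[0,0,0.025],"gripper":0},{"translation":[0,0,0],"angular":[0,0,0.025],"gripper":0},{"translation":[0,0,0],"angular":[0,0,0.025],"gripper":0},{"translation":[0,0,0],"angular":[0,0,0.025],"gripper":0},{"translation":[0,0,0],"angular":[0,0,0.025],"gripper":0},{"translation":[0,0,0],"angular":[0,0,0],"gripper":0}]' 50
python3 -c "
from h import *
s=get_state();print(s['ft_torque'],s['joints'],np.degrees(np.arctan2(s['eef_rot'][1][1],s['eef_rot'][0][1])))"
```

```text
t: 17.45
tool_pos: [0.5945, 0.3011, 0.1153]
eef_rot: [[-0.276, -0.961, -0.001], [-0.961, 0.276, -0.001], [0.001, 0.001, -1.0]]
ft_force: [0.4, 1.5, -1.2]
width: 0.0854
gripper_force: 0.0
t: 18.45
tool_pos: [0.5945, 0.3011, 0.1153]
eef_rot: [[0.829, -0.56, -0.001], [-0.56, -0.829, -0.001], [-0.0, 0.001, -1.0]]
ft_force: [0.4, -0.3, 0.6]
width: 0.0854
gripper_force: 0.0
t: 19.45
tool_pos: [0.5946, 0.3011, 0.1154]
eef_rot: [[0.878, 0.478, -0.001], [0.478, -0.878, -0.0], [-0.001, 0.0, -1.0]]
ft_force: [0.2, 0.0, -0.1]
width: 0.0853
gripper_force: 0.0
[-0.02511988  0.06436539 -0.0405216 ] [ 7.10891234e-01  5.57585317e-01 -4.15589483e-02 -6.82001404e-05
 -9.72391195e-01  1.35810434e+00] -61.457486230593624
```

```bash
cat > st.py <<'E'
from h import *
s=get_state();print('TQ',np.round(s['ft_torque'],3),'j6 %.3f'%s['joints'][5],'eff6 %.3f'%s['joint_efforts'][5],'yaw %.2f'%np.degrees(np.arctan2(s['eef_rot'][1][1],s['eef_rot'][0][1])))
E
python3 -m jog '[{"translation":[0.009,0.005,0],"angular":[0,0,0],"gripper":150},{"translation":[0,0,0],"angular":[0,0,0],"gripper":190},{"translation":[0,0,0],"angular":[0,0,0],"gripper":255},{"translation":[0,0,0],"angular":[0,0,0],"gripper":255},{"translation":[0,0,0],"angular":[0,0,0],"gripper":255},{"translation":[0,0,0],"angular":[0,0,0],"gripper":255},{"translation":[0,0,0],"angular":[0,0,0],"gripper":255},{"translation":[0,0,0],"angular":[0,0,0],"gripper":255}]' 50
python3 st.py
python3 -m jog '[{"translation":[0,0,-0.0003],"angular":[0,0,-0.005],"gripper":255},{"translation":[0,0,-0.0003],"angular":[0,0,-0.005],"gripper":255},{"translation":[0,0,-0.0003],"angular":[0,0,-0.005],"gripper":255},{"translation":[0,0,-0.0003],"angular":[0,0,-0.005],"gripper":255},{"translation":[0,0,-0.0003],"angular":[0,0,-0.005],"gripper":255},{"translation":[0,0,-0.0003],"angular":[0,0,-0.005],"gripper":255},{"translation":[0,0,-0.0003],"angular":[0,0,-0.005],"gripper":255},{"translation":[0,0,-0.0003],"angular":[0,0,-0.005],"gripper":255}]' 50
python3 st.py
python3 -m jog '[{"translation":[0,0,-0.0003],"angular":[0,0,-0.005],"gripper":255},{"translation":[0,0,-0.0003],"angular":[0,0,-0.005],"gripper":255},{"translation":[0,0,-0.0003],"angular":[0,0,-0.005],"gripper":255},{"translation":[0,0,-0.0003],"angular":[0,0,-0.005],"gripper":255},{"translation":[0,0,-0.0003],"angular":[0,0,-0.005],"gripper":255},{"translation":[0,0,-0.0003],"angular":[0,0,-0.005],"gripper":255},{"translation":[0,0,-0.0003],"angular":[0,0,-0.005],"gripper":255},{"translation":[0,0,-0.0003],"angular":[0,0,-0.005],"gripper":255}]' 50
python3 st.py
```

```text
t: 20.45
tool_pos: [0.5962, 0.3019, 0.1158]
eef_rot: [[0.878, 0.479, 0.0], [0.479, -0.878, -0.0], [-0.0, 0.0, -1.0]]
ft_force: [-1.0, -1.4, 0.5]
width: 0.0088
gripper_force: 50.9
TQ [-0.387 -0.108 -0.   ] j6 1.360 eff6 -0.027 yaw -61.38
t: 21.45
tool_pos: [0.5962, 0.3018, 0.1154]
eef_rot: [[0.97, 0.244, 0.0], [0.244, -0.97, -0.0], [0.0, 0.0, -1.0]]
ft_force: [1.4, -2.9, 2.6]
width: 0.0091
gripper_force: 51.1
TQ [-1.101 -0.228  0.026] j6 1.106 eff6 0.116 yaw -75.90
t: 22.45
tool_pos: [0.5962, 0.3018, 0.1151]
eef_rot: [[1.0, -0.005, 0.0], [-0.005, -1.0, -0.0], [0.0, 0.0, -1.0]]
ft_force: [2.1, -5.1, 4.5]
width: 0.0091
gripper_force: 51.3
TQ [-1.475 -0.321  0.124] j6 0.855 eff6 0.072 yaw -90.30
```

```bash
for i in 1; do python3 -m jog '[{"translation":[0,0,-0.0002],"angular":[0,0,-0.003],"gripper":255},{"translation":[0,0,-0.0002],"angular":[0,0,-0.003],"gripper":255},{"translation":[0,0,-0.0002],"angular":[0,0,-0.003],"gripper":255},{"translation":[0,0,-0.0002],"angular":[0,0,-0.003],"gripper":255},{"translation":[0,0,-0.0002],"angular":[0,0,-0.003],"gripper":255},{"translation":[0,0,-0.0002],"angular":[0,0,-0.003],"gripper":255},{"translation":[0,0,0],"angular":[0,0,0],"gripper":255},{"translation":[0,0,0],"angular":[0,0,0],"gripper":255}]' 50; python3 st.py; done
```

```text
t: 23.45
tool_pos: [0.5962, 0.3017, 0.1151]
eef_rot: [[0.993, -0.117, 0.0], [-0.117, -0.993, -0.001], [0.0, 0.001, -1.0]]
ft_force: [1.4, -5.1, 3.6]
width: 0.0092
gripper_force: 51.4
TQ [-1.53  -0.262  0.108] j6 0.743 eff6 -0.113 yaw -96.71
```

```bash
python3 -m jog '[{"translation":[0,0,-0.0002],"angular":[0,0,-0.003],"gripper":255},{"translation":[0,0,-0.0002],"angular":[0,0,-0.003],"gripper":255},{"translation":[0,0,-0.0002],"angular":[0,0,-0.003],"gripper":255},{"translation":[0,0,-0.0002],"angular":[0,0,-0.003],"gripper":255},{"translation":[0,0,-0.0002],"angular":[0,0,-0.003],"gripper":255},{"translation":[0,0,-0.0002],"angular":[0,0,-0.003],"gripper":255},{"translation":[0,0,-0.0002],"angular":[0,0,-0.003],"gripper":255},{"translation":[0,0,-0.0002],"angular":[0,0,-0.003],"gripper":255}]' 50; python3 st.py
```

```text
t: 24.45
tool_pos: [0.5962, 0.3016, 0.115]
eef_rot: [[0.964, -0.264, 0.0], [-0.264, -0.964, -0.001], [0.0, 0.001, -1.0]]
ft_force: [0.4, -5.9, 5.3]
width: 0.0089
gripper_force: 51.6
TQ [-1.655 -0.182  0.402] j6 0.593 eff6 -0.269 yaw -105.32
```

```bash
python3 -m jog '[{"translation":[0,0,-0.0002],"angular":[0,0,-0.003],"gripper":255},{"translation":[0,0,-0.0002],"angular":[0,0,-0.003],"gripper":255},{"translation":[0,0,-0.0002],"angular":[0,0,-0.003],"gripper":255},{"translation":[0,0,0],"angular":[0,0,0],"gripper":255},{"translation":[0,0,0],"angular":[0,0,0],"gripper":255},{"translation":[0,0,0],"angular":[0,0,0],"gripper":255},{"translation":[0,0,0],"angular":[0,0,0],"gripper":255},{"translation":[0,0,0],"angular":[0,0,0],"gripper":255}]' 50; python3 st.py
```

```text
t: 25.45
tool_pos: [0.5962, 0.3016, 0.115]
eef_rot: [[0.948, -0.318, 0.0], [-0.318, -0.948, -0.001], [0.0, 0.001, -1.0]]
ft_force: [0.4, -5.9, 5.5]
width: 0.009
gripper_force: 51.6
TQ [-1.652 -0.169  0.341] j6 0.537 eff6 -0.343 yaw -108.53
```

The torque climbs steadily from a yaw of about -92°, so the pad seats there, and it is now about 0.3 N m up. I'll go 2° more, hold, then back off 90°.

```bash
python3 -m jog '[{"translation":[0,0,-0.0002],"angular":[0,0,-0.003],"gripper":255},{"translation":[0,0,-0.0002],"angular":[0,0,-0.003],"gripper":255},{"translation":[0,0,0],"angular":[0,0,0],"gripper":255},{"translation":[0,0,0],"angular":[0,0,0],"gripper":255},{"translation":[0,0,0],"angular":[0,0,0],"gripper":255},{"translation":[0,0,0],"angular":[0,0,0],"gripper":255},{"translation":[0,0,0],"angular":[0,0,0],"gripper":255},{"translation":[0,0,0],"angular":[0,0,0],"gripper":255}]' 50; python3 st.py
python3 -m jog '[{"translation":[0,0,0.0008],"angular":[0,0,0.0156],"gripper":255},{"translation":[0,0,0.0008],"angular":[0,0,0.0156],"gripper":255},{"translation":[0,0,0.0008],"angular":[0,0,0.0156],"gripper":255},{"translation":[0,0,0.0008],"angular":[0,0,0.0156],"gripper":255},{"translation":[0,0,0.0008],"angular":[0,0,0.0156],"gripper":255},{"translation":[0,0,0.0008],"angular":[0,0,0.0156],"gripper":255},{"translation":[0,0,0.0008],"angular":[0,0,0.0156],"gripper":255},{"translation":[0,0,0.0008],"angular":[0,0,0.0156],"gripper":255}]' 50; python3 st.py
python3 -m jog '[{"translation":[0,0,0.0008],"angular":[0,0,0.0156],"gripper":255},{"translation":[0,0,0.0008],"angular":[0,0,0.0156],"gripper":255},{"translation":[0,0,0.0008],"angular":[0,0,0.0156],"gripper":255},{"translation":[0,0,0.0008],"angular":[0,0,0.0156],"gripper":255},{"translation":[0,0,0.0008],"angular":[0,0,0.0156],"gripper":255},{"translation":[0,0,0.0008],"angular":[0,0,0.0156],"gripper":255},{"translation":[0,0,0.0008],"angular":[0,0,0.0156],"gripper":255},{"translation":[0,0,0.0008],"angular":[0,0,0.0156],"gripper":255}]' 50; python3 st.py
python3 -m jog '[{"translation":[0,0,0],"angular":[0,0,0],"gripper":255},{"translation":[0,0,0],"angular":[0,0,0],"gripper":255},{"translation":[0,0,0],"angular":[0,0,0],"gripper":255},{"translation":[0,0,0],"angular":[0,0,0],"gripper":255},{"translation":[0,0,0],"angular":[0,0,0],"gripper":255},{"translation":[0,0,0],"angular":[0,0,0],"gripper":255},{"translation":[0,0,0],"angular":[0,0,0],"gripper":255},{"translation":[0,0,0],"angular":[0,0,0],"gripper":255}]' 50; python3 st.py
python3 - <<'E'
from h import *
a,_=save('scene','s6');p,d=save('top','t6')
cv2.imwrite('pics/c7.png',cv2.resize(np.hstack([p[125:290,165:265,::-1],a[190:355,165:305,::-1]]),None,fx=3.3,fy=3.3,interpolation=cv2.INTER_CUBIC))
E
```

```text
t: 26.45
tool_pos: [0.5962, 0.3016, 0.115]
eef_rot: [[0.936, -0.353, 0.0], [-0.353, -0.936, -0.001], [0.001, 0.001, -1.0]]
ft_force: [0.6, -5.3, 5.8]
width: 0.0091
gripper_force: 51.6
TQ [-1.623 -0.146  0.35 ] j6 0.499 eff6 -0.374 yaw -110.68
t: 27.45
tool_pos: [0.5962, 0.302, 0.1156]
eef_rot: [[0.911, 0.412, 0.0], [0.412, -0.911, 0.0], [0.0, 0.0, -1.0]]
ft_force: [-0.3, -5.1, 4.0]
width: 0.009
gripper_force: 51.4
TQ [-1.277 -0.227 -0.072] j6 1.285 eff6 -0.454 yaw -65.67
t: 28.45
tool_pos: [0.5959, 0.3022, 0.1166]
eef_rot: [[0.354, 0.935, -0.0], [0.935, -0.354, 0.0], [0.0, -0.0, -1.0]]
ft_force: [-0.9, -4.9, 5.2]
width: 0.009
gripper_force: 51.5
TQ [-1.118  0.093 -0.058] j6 2.069 eff6 -0.452 yaw -20.74
t: 29.45
tool_pos: [0.5959, 0.3022, 0.1166]
eef_rot: [[0.358, 0.934, -0.0], [0.934, -0.358, 0.0], [0.0, -0.0, -1.0]]
ft_force: [-0.4, -3.4, 4.0]
width: 0.0093
gripper_force: 51.5
TQ [-1.103  0.292  0.105] j6 2.065 eff6 -0.042 yaw -20.98
```

View pics/c7.png

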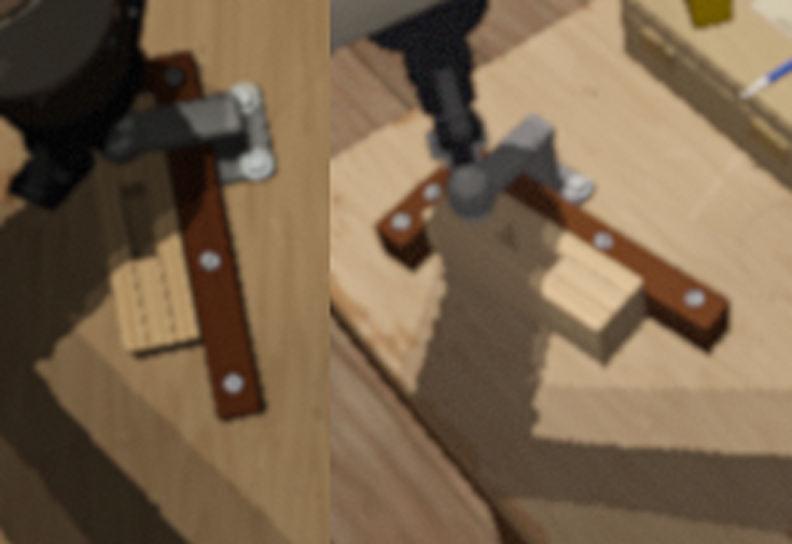

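The block is still flush with the fence and stop, and the fingers hold the spade at 51 N. Yaw is a quarter turn back from the seat (-110.7° to -21.0°).

```bash
python3 -c "from cell import *;print(finish_job())"
```

```text
the job is handed in; nothing more can be done
None
```

The job is handed in, with no result reported back: the block is home against the fence and stop, I felt the pad seat at about 0.3 N m, backed the screw off a quarter turn (about 1.6 mm clear by calculation, not measured), and the fingers still hold the thumbscrew's head at about 51 N; nothing I did went near the tenon piece, chisel or tape measure.

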